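# Gauge the parting-line gap of a mould in its clamp

## Task

Make the mould clamp safe from its button station: press the red stop key fully and let it up, then the yellow set-up key, one at a time, and leave the green start key alone. Then lift the taper gauge out of its wooden block by the orange handle and slide its blade straight down between the two mould halves, near their middle, until it drags snugly on both, gently, without driving it in hard or forcing the halves apart. Finish while still holding the gauge by its handle at that depth, so that it can be read; do not disturb the tray, screwdriver and bolt lying about.

Things in the scene. Friction and masses are not known exactly. Their poses are not given: they have to be found in the camera images.
- clamp: bench mould clamp, fixed: blue bed 170 (x) by 500 (y) by 40 mm, grey platens, four tie bars, air cylinder at its +y end. Origin: on the bench under the fixed parting face. Grey platens (150 mm wide, 22 mm thick, top 190 mm above the bench) back each mould half, 45 mm from its parting face; upper tie bars run along y at x = +-62 mm, tops 176 mm high
- fixed_half: fixed aluminium mould half, 100 (x) by 45 (y, towards -y) by 120 mm tall. Origin: middle of its top edge on the parting face, 175 mm above the bench; z up, y straight across the gap to the moving half. The edge has a 4 by 4 mm 45-degree chamfer: the upright parting face starts 4 mm below it. The blade drags snugly on both halves when pushed in with 5 to 10 N; over 30 N on a half is far too hard
- moving_half: moving mould half, mirror image of the fixed one, same axes; origin: middle of its top edge on its parting face. The gap between the parallel faces is the y distance between the two origins: 4.0 to 6.4 mm, varies, empty from top to bottom for 30 mm each side of the middle. Held by friction; slides along +y only if forced with some 60 N
- gauge: taper gauge standing blade down in its block: steel blade 72 mm long, 16 wide (x), thickness (y) growing evenly from 2 mm at the tip to 8 mm at its root, dark guard plate 36 by 26 mm at 72 to 76 mm, orange handle 28 (x) by 20 mm (y) at 76 to 126 mm above the tip. Origin: middle of the tip; z up towards the handle. 0.08 to 0.17 kg, friction about 0.6
- rack: light wooden gauge block, fixed, 60 (x) by 100 (y) by 85 mm tall; slot 20 by 11 mm, 80 mm deep, in its middle, and two small empty round holes. Origin: centre of its underside. The gauge's guard plate rests on its top, the tip 13 mm above the bench; it lifts straight out
- station: grey button station, fixed, 90 (x) by 210 (y) by 60 mm tall, origin: centre of its underside. On top, in a row along its y, 60 mm apart: red stop key (+y end), yellow set-up key (middle), green start key (-y end)
- stop_key_top (a point): middle of the top of the red stop key (30 mm diameter, in a black collar of 46 mm), 82 mm above the bench when up; pressed straight down; moves with the key
- stop_key (a joint): travel of the red stop key (m): 0 up, 0.006 fully down; 1.5 N starts it, 5 N takes it fully down; it springs back
- setup_key_top (a point): middle of the top of the yellow set-up key, same size and height as the red one
- setup_key (a joint): travel of the yellow set-up key (m), as the red one's
- start_key_top (a point): middle of the top of the green start key, same size and height; not to be pressed
- start_key (a joint): travel of the green start key (m), as the red one's
- tray: small loose black plastic tray, 85 by 85 by 55 mm, origin at the centre of its underside; leave alone
- screwdriver: loose screwdriver with a yellow handle lying on the bench along its x; leave alone
- bolt: loose flange bolt lying on the bench, 70 mm long along its x, head 22 mm across, origin near its head; leave alone

How it is judged:
By the outcome, as a careful person would: the job done as asked, in the order asked, and still so for the second after the job is handed in, while the arm keeps its last pose, push and grip.
It also fails if it takes over 56 s, if anything falls off the work surface, if the arm or the gripper's body presses on something with over 40 N, if the wrist force passes 120 N, or if a joint passes its speed limit or range.

## Robot

A 6-joint arm with a two-finger parallel gripper is mounted at the origin on the work surface. World frame = base frame: x ahead of the robot, y to its left, z up, the work surface at z = 0. Lengths are in mm, angles in rad, forces in N, time in s.
With the tool pointing down it reaches from about 325 to 750 mm from the base axis. Payload 7.6 kg.
Tool frame: the origin (TCP) lies at the very end of the fingers, on their centre line; the grasp point (between the pads) lies 19 mm behind it (ctrl.hold_point_z is the distance from the TCP to the grasp point, in mm); z points along the fingers, y is the line along which they close (so a half turn about z gives the same grasp; the last joint's range is limited). The gripper opens to 85 mm and grips with 20 to 120 N. Pads are 22 mm wide; open, the fingers measure 114 mm over their backs; the gripper's body (76 mm by 85 mm) begins 54 mm behind the grasp point. The pads swing forward as they close: fully open they stand 13 mm farther back than shut.
Start: joints at [1.098, 0.052, 1.401, -0, 1.689, -0.07], TCP at [205.784, 483.01, 231.323] pointing down, gripper open.
Joint ranges: [-2.9, 2.9], [-0.91, 2.17], [0.12, 2.37], [-1.06, 4.2], [0.26, 2.73], [-2.93, 2.93]. Speed limits (rad/s): [2.57, 2.57, 3.01, 3.14, 3.14, 3.14].

## Interface

Orientations are given as a unit quaternion [x, y, z, w].
In Python, from plant import ctrl, optics, ticket gives the robot as it stands.
- The arm moves only by the tool servo_tool, never from a script. Its argument "rows" is a list of rows, each a list of 6 numbers: the shift along the tool's x, y, z in m, then the turn, a rotation vector about the tool's x, y, z in degrees. In form: [[tx, ty, tz, wx, wy, wz], ...]. A call has 1 to 10 rows; each row is the pose to reach, as a shift and turn from the pose commanded when the call began, along the tool's axes at that moment; what a row does not reach only later rows make up. A row lasts 1/8 s, in which the tool goes at most 62.5 mm and 10.7 degrees, less where a joint would pass 70% of its speed; a pose out of reach is approached as far as the arm can. A call with a gripper value outside its range is refused whole. "fingers" is the finger opening in m, from 0 to 0.0854, set as the call begins (left out, the last holds). The fingers move at their own pace and stop on an object; "newtons" is the grip in N (left out, the last holds). Time passes only in rows, so rows that repeat a pose let the fingers close. It gives the time, the measured TCP pose, the force, the opening and the grip force at its end, in the units of the state.
- ctrl.get_obs(): the state, without advancing time (a new reading comes with each control period).
- optics.snapshot(name): name is "scene" or "top" or "wrist"; returns the picture (420x560x3 uint8, blue, green, red); there is no depth.
- optics.camera_info(name): a dict with "fov_y" (degrees; the focal length in pixels is half the picture's height over the tangent of half this angle, whatever the lens; pixels are square), "cx", "cy" (the principal point, pixels), "rvec" (rotation vector, rad) and "tvec" (3), from world to camera coordinates, as OpenCV has them; the wrist camera has in their place "mount" (4x4, takes a point from camera to tool coordinates, whose origin is the TCP and whose axes are the flange's). Camera axes: x right, y down, z forward; pixel columns grow to the right and rows downward; lengths in mm; the calibration is good to about 2 mm. A picture is of the moment at which its call begins: read the wrist's pose just before it. camera_info takes no time and is no camera call.
- ticket.hand_in(): hands the job in; it is judged then, once.
The state is a dict: "time_s": time; "joint_positions": joint angles; "dq": joint speeds; "effort": joint torques, N m; "position": TCP position; "ee_rot": TCP orientation; "contact_force": force on the tool from outside, world axes, zero at the start; "wrist_torque": the same for the moment, N m; "opening": finger opening in mm; "gripper_force": force on a finger pad.
Only numpy, scipy, OpenCV 4.12 (cv2) and the standard library are available. Lean on these libraries where they do the work, as an engineer would, in place of code of your own. Each camera call takes 0.05 s, during which the arm holds its last target. There are 200 camera calls.

## Working session

There is one attempt and no reset: what is moved stays moved. The work goes in short steps, Python scripts to look and compute and a tool call to move; the robot and the scene stay as the last step left them, time stands still between calls to the robot, and variables do not carry over. Pictures are saved under pics/ and viewed, at most 10 in all, crops included, and the job is handed in when it is done.

Besides the shell and the picture viewer there is one more tool, called after "Call:" as name([rows], argument=value, ...), one row to a line, values as JSON. servo_tool: Moves the arm, as the interface text tells. Its arguments: {"type":"object","properties":{"rows":{"type":"array"},"fingers":{"type":"number"},"newtons":{"type":"number"}},"required":["rows"]}

```bash
ls; mkdir -p pics; cat > h.py <<'E'
import numpy as np, cv2
from scipy.spatial.transform import Rotation as R
from plant import ctrl, optics, ticket
def cam(name):
    i=optics.camera_info(name); f=210/np.tan(np.radians(i["fov_y"])/2)
    if "mount" in i:
        o=ctrl.get_obs(); T=np.eye(4); T[:3,:3]=R.from_quat(o["ee_rot"]).as_matrix(); T[:3,3]=o["position"]
        M=T@np.array(i["mount"]); return f,i["cx"],i["cy"],M[:3,:3],M[:3,3]
    Rm=cv2.Rodrigues(np.array(i["rvec"],float))[0].T
    return f,i["cx"],i["cy"],Rm,-Rm@np.array(i["tvec"],float).ravel()
def ray(c,u,v):
    f,cx,cy,Rm,t=c; d=Rm@np.array([(u-cx)/f,(v-cy)/f,1]); return t,d/np.linalg.norm(d)
def onz(c,u,v,z):
    t,d=ray(c,u,v); return t+d*(z-t[2])/d[2]
def proj(c,p):
    f,cx,cy,Rm,t=c; q=Rm.T@(np.array(p)-t); return q[:2]/q[2]*f+[cx,cy]
def tri(rays):
    A=sum(np.eye(3)-np.outer(d,d) for t,d in rays); b=sum((np.eye(3)-np.outer(d,d))@t for t,d in rays)
    p=np.linalg.solve(A,b); return p,[round(float(np.linalg.norm(np.cross(p-t,d))),2) for t,d in rays]
E
python3 - <<'E'
from h import *
np.set_printoptions(suppress=True,precision=3)
o=ctrl.get_obs(); print(o)
for n in("scene","top","wrist"):
    c=cam(n); print(n,c[0],c[1:3],c[4],c[3].tolist())
    cv2.imwrite(f"pics/{n}0.png",optics.snapshot(n))
E
```

```text
pics
{'time_s': 0.0, 'joint_positions': array([ 1.098,  0.053,  1.402,  0.   ,  1.689, -0.07 ]), 'dq': array([-0.   , -0.001,  0.001,  0.001, -0.001,  0.001]), 'effort': array([  0.002, -38.168, -36.018,   0.   ,   0.006,  -0.   ]), 'position': array([205.635, 482.72 , 230.477]), 'ee_rot': array([ 0.2  ,  0.98 , -0.001, -0.   ]), 'contact_force': array([ 0.532, -0.466, -0.228]), 'wrist_torque': array([-0.006,  0.012, -0.03 ]), 'gripper_force': 0.0, 'opening': 85.83212371589092}
scene 381.4262143866855 (279.95414303834934, 213.48016037045954) [ 993.684 -726.233  687.928] [[0.8500202395477754, 0.3053185806405656, -0.42923904374459326], [0.5263451317420619, -0.5242605196204604, 0.6694114652877678], [-0.020649325668747442, -0.7949411751085205, -0.6063350010237828]]
top 526.2014682022974 (283.44851467248867, 214.9524175943625) [ 415.597  -84.225 1377.079] [[-0.005250962607740606, -0.9880766534428631, 0.15387317606667059], [-0.9999665048851376, 0.004222240990237491, -0.007011546820963846], [0.0062782560870291715, -0.15390483943714328, -0.9880657285314235]]
wrist 323.9474710942838 (280.5697169774465, 210.94834500812846) [129.606 514.526 373.532] [[0.3937787294845511, 0.871255437898308, 0.2930055872132129], [0.9192033360884366, -0.3725843250644805, -0.1274603767456134], [-0.0018812574042259193, 0.31952289847344656, -0.947576687251067]]
```

View pics/top0.png

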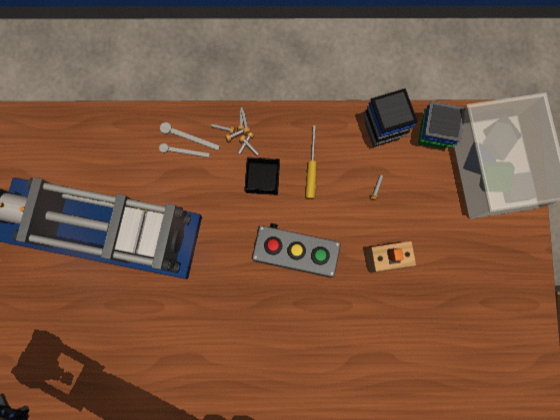

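View pics/scene0.png

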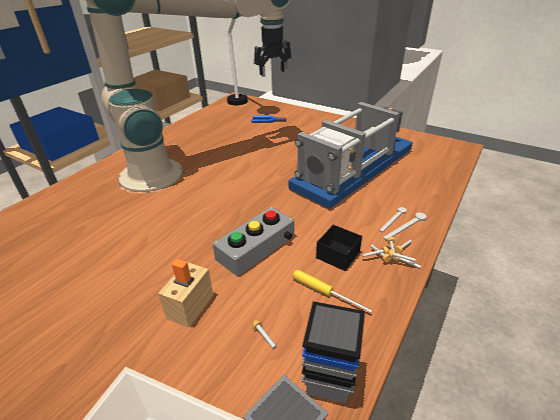

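The top view shows the red, yellow and green keys at (273,245), (297,251), (320,256), the orange handle at (397,255), and the mould halves at about (140,232). In the scene view the keys are at (271,216), (254,228), (236,240) and the handle at (181,272).

```bash
cat > m1.py <<'E'
from h import *
np.set_printoptions(suppress=True,precision=1)
def blob(im,lo,hi,box):
    h=cv2.cvtColor(im,cv2.COLOR_BGR2HSV); m=cv2.inRange(h,lo,hi); k=np.zeros_like(m); x0,y0,x1,y1=box; k[y0:y1,x0:x1]=m[y0:y1,x0:x1]
    n,l,s,ce=cv2.connectedComponentsWithStats(k); i=1+np.argmax(s[1:,4]); return ce[i],s[i],l==i
B={"red":((0,180,80),(6,255,255)),"yellow":((20,150,100),(32,255,255)),"green":((55,120,50),(85,255,255)),"orange":((6,190,120),(14,255,255))}
box={"top":{"red":(255,230,290,262),"yellow":(280,235,312,266),"green":(305,240,335,270),"orange":(380,240,415,270)},
"scene":{"red":(258,205,285,226),"yellow":(242,218,266,240),"green":(224,230,250,250),"orange":(165,252,200,290)}}
if __name__=="__main__":
    C={n:cam(n) for n in box}; I={n:cv2.imread(f"pics/{n}0.png") for n in box}
    for k in B:
        rs=[]
        for n in box:
            ce,s,_=blob(I[n],*B[k],box[n][k]); print(k,n,ce,s); rs.append(ray(C[n],*ce))
        p,e=tri(rs); print("  tri",p,e,"top@82",onz(C["top"],*blob(I["top"],*B[k],box["top"][k])[0],82 if k!="orange" else 139))
    for n,b in (("top",(0,170,220,290)),("scene",(280,95,420,210))):
        x0,y0,x1,y1=b; cv2.imwrite(f"pics/c_{n}.png",cv2.resize(I[n][y0:y1,x0:x1],None,fx=3.6,fy=3.6,interpolation=cv2.INTER_CUBIC))
E
python3 m1.py
```

```text
red top [272.6 244.7] [267 239  12  12 113]
red scene [270.6 215. ] [265 211  12   9  84]
  tri [542.9 -67.   75. ] [1.19, 1.19] top@82 [543.2 -66.3  82. ]
yellow top [296.5 249.6] [291 244  12  12 115]
yellow scene [253.8 225.5] [248 221  12  10  97]
  tri [ 530.2 -126.1   75.8] [1.3, 1.3] top@82 [ 530.6 -125.    82. ]
green top [320.1 254.7] [315 249  12  12 114]
green scene [236.  236.8] [230 232  13  11 105]
  tri [ 517.4 -184.5   75.8] [1.08, 1.08] top@82 [ 517.7 -183.3   82. ]
orange top [398.1 254. ] [394 249   9  12  58]
orange scene [181.  270.8] [172 259  18  24 291]
  tri [ 515.9 -367.3  118.1] [0.29, 0.29] top@82 [ 514.  -362.8  139. ]
```

View pics/c_top.png

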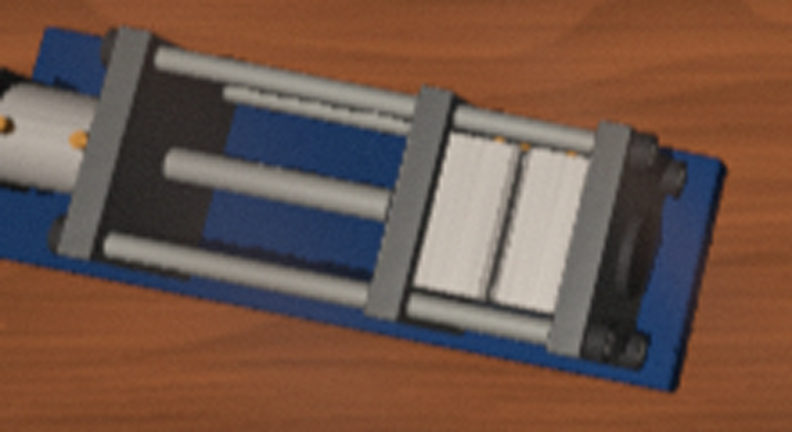

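```bash
python3 - <<'E'
from h import *
np.set_printoptions(suppress=True,precision=1)
c=cam("top")
for p in ((140,232),(145,212),(135,258)): print(onz(c,*p,175))
print(onz(c,190,275,0),onz(c,200,212,0))
E
```

```text
[564.6 236.9 175. ]
[611.1 227.1 175. ]
[505.  246.1 175. ]
[473.1 149.8   0. ] [638.9 127.    0. ]
```

Call:
servo_tool([
  [-0.05,-0.01,-0.03,0,0,0],
  [-0.1,-0.02,-0.03,0,0,-5],
  [-0.16,-0.03,-0.03,0,0,-11.6],
  [-0.22,-0.042,-0.03,0,0,-11.6],
  [-0.28,-0.053,-0.03,0,0,-11.6],
  [-0.34,-0.064,-0.03,0,0,-11.6],
  [-0.39,-0.074,-0.03,0,0,-11.6],
  [-0.437,-0.082,-0.03,0,0,-11.6],
  [-0.437,-0.082,-0.03,0,0,-11.6],
  [-0.437,-0.082,-0.03,0,0,-11.6],
], fingers=0)

```text
time_s: 1.4
position: [575.3, 236.5, 260.9]
ee_rot: [0.1, 0.995, 0.0, -0.001]
contact_force: [0.6, 0.4, -0.2]
opening: 0.0
gripper_force: 0.0
```

```bash
cat > snap.py <<'E'
import sys,pickle
from h import *
np.set_printoptions(suppress=True,precision=2)
n,out=sys.argv[1:3]; c=cam(n); im=optics.snapshot(n); cv2.imwrite(f"pics/{out}.png",im); pickle.dump(c,open(f"pics/{out}.pkl","wb"))
o=ctrl.get_obs(); print(o["time_s"],o["position"],o["ee_rot"],o["contact_force"],o["opening"],o["dq"].round(3))
E
python3 snap.py wrist w1
```

```text
1.45 [574.99 236.99 261.29] [ 0.1  1.   0.  -0. ] [-0.59 -0.26 -0.5 ] 0.23649172206907612 [ 0.01 -0.01  0.   -0.    0.   -0.  ]
```

View pics/w1.png

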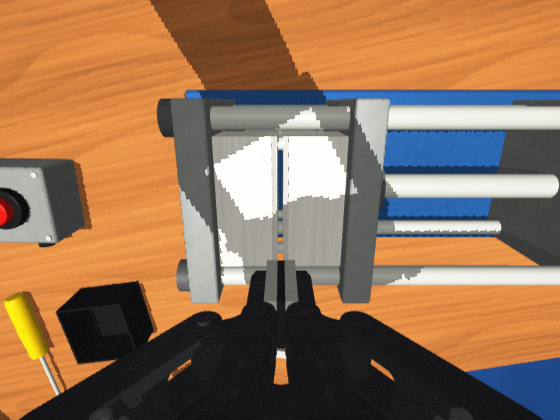

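The wrist view shows the parting gap as a vertical slit at column ≈281, rows 135–260. The platens are at columns 192 and 365, and the upper tie bars at rows 117 and 275.

Call:
servo_tool([
  [-0.035,-0.035,0,0,0,0],
  [-0.035,-0.035,0,0,0,0],
  [-0.035,-0.035,0,0,0,0],
  [-0.035,-0.035,0,0,0,0],
])

```text
time_s: 1.95
position: [602.3, 196.3, 261.7]
ee_rot: [0.099, 0.995, 0.0, 0.0]
contact_force: [-0.2, 0.2, -0.2]
opening: -0.2
gripper_force: 0.0
```

```bash
python3 snap.py wrist w2; python3 - <<'E'
from h import *
import pickle
for n,cols,rows in (("w1",(200,360),(150,170,190,210,240)),("w2",(240,420),(110,130,150,170,190,210,230))):
    g=cv2.cvtColor(cv2.imread(f"pics/{n}.png"),cv2.COLOR_BGR2GRAY)
    for r in rows: 
        p=g[r-1:r+2].mean(0).astype(int); 
        lo=(255,302) if n=="w1" else (300,360)
        print(n,r,lo[0],p[lo[0]:lo[1]].tolist())
E
```

```text
2.0 [602.38 196.17 261.62] [0.1 1.  0.  0. ] [-0.05  0.5   0.02] -0.100707925865102 [-0.  0. -0. -0.  0. -0.]
w1 150 255 [255, 255, 255, 255, 255, 254, 254, 254, 254, 254, 254, 255, 255, 255, 255, 255, 233, 230, 229, 229, 232, 249, 131, 97, 102, 101, 102, 108, 213, 239, 240, 240, 240, 242, 253, 254, 254, 254, 254, 254, 254, 254, 254, 254, 254, 254, 254]
w1 170 255 [254, 254, 254, 254, 254, 254, 254, 254, 254, 254, 254, 254, 254, 254, 254, 254, 230, 227, 230, 226, 231, 242, 126, 66, 53, 51, 50, 63, 206, 238, 239, 239, 239, 181, 254, 254, 254, 254, 254, 253, 253, 253, 253, 253, 254, 254, 254]
w1 190 255 [254, 254, 254, 254, 254, 254, 254, 253, 253, 254, 254, 254, 254, 254, 254, 254, 249, 228, 229, 227, 229, 240, 124, 68, 53, 51, 51, 75, 203, 238, 239, 238, 239, 241, 253, 253, 253, 253, 253, 253, 252, 253, 253, 253, 253, 253, 253]
w1 210 255 [253, 253, 253, 253, 253, 253, 253, 253, 253, 253, 253, 253, 253, 253, 253, 253, 251, 230, 227, 226, 210, 202, 121, 107, 108, 108, 108, 112, 142, 140, 143, 141, 145, 152, 162, 162, 161, 161, 157, 156, 155, 157, 158, 160, 160, 163, 159]
w1 240 255 [1
[... 1717 characters left out ...]
, 252, 252, 252, 252, 252, 252, 252, 252, 253, 247, 246, 246, 246, 245, 173]
w2 210 300 [158, 160, 161, 161, 160, 162, 160, 161, 162, 162, 161, 159, 162, 162, 163, 161, 162, 149, 141, 138, 142, 149, 141, 140, 142, 136, 106, 102, 136, 140, 140, 141, 144, 145, 155, 161, 161, 159, 157, 158, 158, 160, 160, 160, 162, 162, 160, 160, 159, 161, 161, 163, 162, 164, 163, 161, 159, 160, 157, 156]
w2 230 300 [134, 135, 135, 136, 134, 136, 137, 135, 135, 137, 133, 135, 133, 135, 133, 133, 135, 132, 134, 136, 133, 135, 133, 134, 135, 137, 135, 136, 134, 134, 134, 136, 136, 134, 135, 133, 134, 134, 135, 134, 135, 134, 134, 135, 136, 134, 133, 134, 134, 133, 137, 135, 134, 134, 134, 133, 134, 133, 133, 132]
```

View pics/w2.png

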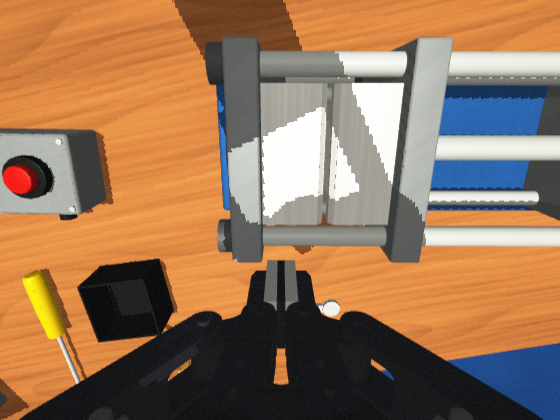

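The second wrist view shows the whole mould: gap from (332,83) to (324,223), with the red key at (20,178).

```bash
python3 - <<'E'
from h import *
import pickle
np.set_printoptions(suppress=True,precision=2)
c1,c2=[pickle.load(open(f"pics/w{i}.pkl","rb")) for i in(1,2)]
for n,cols,r0,r1 in(("w1",(260,300),120,150),("w2",(312,345),72,95),("w2",(305,340),212,236)):
    g=cv2.cvtColor(cv2.imread(f"pics/{n}.png"),cv2.COLOR_BGR2GRAY)
    for c in cols: print(n,c,r0,g[r0:r1,c].tolist())
print("tri near end",tri([ray(c1,279.5,134.5),ray(c2,332.2,82.5)]))
print("plane175 w1:")
for r,a,b in((150,270.5,288.7),(170,270.5,288.4),(190,271,288.4),(240,271.5,288)):
    A,B=onz(c1,a,r,175),onz(c1,b,r,175); print((A+B)/2,np.linalg.norm(A-B))
for r,a,b in((150,319.7,337.3),(170,318.6,336.4),(190,317.5,334.8)):
    A,B=onz(c2,a,r,175),onz(c2,b,r,175); print("w2",(A+B)/2,np.linalg.norm(A-B))
for c,r,a,b in((c1,170,276.6,282.7),(c1,190,276.6,282.8),(c2,150,324.8,330.8),(c2,170,323.8,329.8)):
    A,B=onz(c,a,r,171),onz(c,b,r,171); print("171",(A+B)/2,np.linalg.norm(A-B))
for r,u in((82.5,332.2),(223,324.5)): print("ends",onz(c2,u,r,175))
E
```

```text
w1 260 120 [138, 137, 131, 131, 126, 126, 121, 112, 107, 107, 113, 123, 124, 122, 123, 122, 141, 249, 255, 255, 255, 255, 255, 255, 255, 255, 254, 254, 254, 254]
w1 300 120 [246, 241, 237, 234, 228, 221, 208, 191, 168, 136, 117, 131, 135, 138, 140, 131, 232, 254, 254, 254, 254, 254, 254, 254, 254, 254, 254, 254, 254, 254]
w2 312 72 [115, 109, 103, 104, 94, 118, 129, 129, 125, 118, 117, 145, 163, 167, 165, 165, 165, 163, 164, 161, 164, 164, 160]
w2 345 72 [198, 186, 141, 100, 89, 120, 135, 128, 128, 118, 120, 144, 164, 167, 166, 167, 160, 164, 165, 164, 164, 160, 164]
w2 305 212 [160, 160, 163, 163, 163, 162, 163, 159, 162, 162, 164, 162, 139, 106, 102, 114, 124, 133, 139, 136, 143, 145, 147, 160]
w2 340 212 [159, 156, 157, 159, 158, 160, 161, 158, 160, 158, 160, 161, 143, 111, 102, 115, 120, 134, 134, 139, 142, 144, 148, 155]
tri near end (array([515.65, 247.43, 173.5 ]), [0.65, 0.65])
plane175 w1:
[525.38 245.04 175.  ] 12.761394494002985
[539.26 242.07 175.  ] 12.800861708980012
[553.76 239.27 175.  ] 12.69598638621369
[592.63 231.3  175.  ] 12.683225867869997
w2 [559.47 238.4  175.  ] 12.38060563795401
w2 [573.42 235.52 175.  ] 12.771554691230627
w2 [587.89 232.27 175.  ] 12.665951093678675
171 [540.07 242.04 171.  ] 4.438525394321894
171 [554.8  239.04 171.  ] 4.602903099929484
171 [560.04 238.37 171.  ] 4.294185037886249
171 [574.23 235.43 171.  ] 4.380011919388011
ends [516.23 247.55 175.  ]
ends [613.17 227.04 175.  ]
```

```bash
cat >> h.py <<'E'
def rel(p,yaw=None):
    "shift in tool axes (mm) from measured pose to world point p"
    o=ctrl.get_obs(); return R.from_quat(o["ee_rot"]).inv().apply(np.array(p)-o["position"])
E
python3 - <<'E'
from m1 import *
import pickle
np.set_printoptions(suppress=True,precision=2)
c2=pickle.load(open("pics/w2.pkl","rb")); im=cv2.imread("pics/w2.png")
ce,s,_=blob(im,*B["red"],(0,140,60,220)); p=onz(c2,*ce,80); print(ce,s,p)
print(tri([ray(c2,*ce),ray(cam("top"),272.6,244.7),ray(cam("scene"),270.6,215)]))
print(rel([543.5,-65.7,110]),R.from_quat(ctrl.get_obs()["ee_rot"]).as_matrix())
E
```

```text
[ 19.63 178.61] [  3 164  35  30 789] [541.12 -64.67  80.  ]
(array([542.4 , -67.33,  75.87]), [1.23, 1.73, 0.86])
[   6.08 -268.4   151.51] [[-0.98  0.2   0.  ]
 [ 0.2   0.98  0.  ]
 [-0.    0.   -1.  ]]
```

Call:
servo_tool([
  [0.007,-0.06,0,0,0,0],
  [0.007,-0.12,0,0,0,0],
  [0.007,-0.18,0.02,0,0,0],
  [0.007,-0.23,0.06,0,0,0],
  [0.007,-0.268,0.11,0,0,0],
  [0.007,-0.268,0.15,0,0,0],
  [0.007,-0.268,0.15,0,0,0],
  [0.007,-0.268,0.15,0,0,0],
])

```text
time_s: 3.0
position: [543.9, -65.6, 113.6]
ee_rot: [0.099, 0.995, -0.0, 0.002]
contact_force: [-0.1, 0.5, 1.1]
opening: 0.1
gripper_force: 0.0
```

```bash
python3 snap.py wrist w3; python3 - <<'E'
from m1 import *
import pickle
np.set_printoptions(suppress=True,precision=2)
c=pickle.load(open("pics/w3.pkl","rb")); im=cv2.imread("pics/w3.png")
for k in("red","yellow"):
    ce,s,_=blob(im,*B[k],(0,0,560,420)); print(k,ce,s,onz(c,*ce,82))
print("proj tip",proj(c,ctrl.get_obs()["position"]))
E
```

```text
3.05 [544.24 -65.69 114.08] [ 0.1  1.  -0.   0. ] [0.79 0.38 0.17] 0.1235902915142145 [-0.   -0.01 -0.    0.   -0.   -0.  ]
red [279.12 240.59] [ 255  218   49   46 1757] [538.33 -66.38  82.  ]
yellow [179.61 241.49] [ 154  216   52   52 2065] [ 527.23 -123.75   82.  ]
proj tip [282.58 277.3 ]
```

View pics/w3.png

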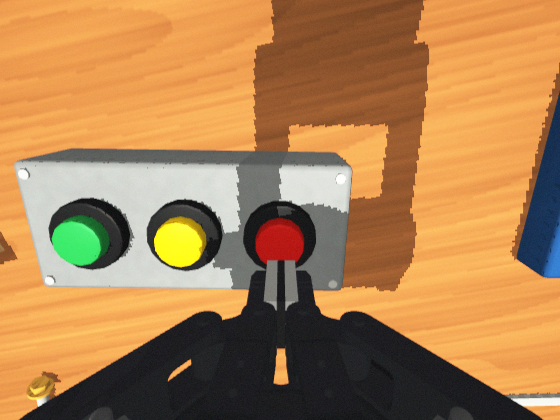

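Call:
servo_tool([
  [0.002,0,0.02,0,0,0],
  [0.002,0,0.028,0,0,0],
  [0.002,0,0.031,0,0,0],
  [0.002,0,0.033,0,0,0],
  [0.002,0,0.035,0,0,0],
  [0.002,0,0.037,0,0,0],
  [0.002,0,0.037,0,0,0],
])

```text
time_s: 3.92
position: [541.5, -65.6, 76.0]
ee_rot: [0.1, 0.995, 0.0, 0.001]
contact_force: [-3.8, 2.9, 11.0]
opening: 0.1
gripper_force: 5.2
```

Call:
servo_tool([
  [0,0,0.001,0,0,0],
  [0,0,0.001,0,0,0],
])

```text
time_s: 4.18
position: [541.5, -65.7, 75.8]
ee_rot: [0.1, 0.995, 0.0, 0.001]
contact_force: [-7.4, 3.3, 16.5]
opening: 0.2
gripper_force: 8.0
```

Call:
servo_tool([
  [0,0,-0.015,0,0,0],
  [0,0,-0.03,0,0,0],
  [0,0,-0.03,0,0,0],
  [0,0,-0.03,0,0,0],
])

```text
time_s: 4.68
position: [540.6, -65.9, 102.8]
ee_rot: [0.1, 0.995, 0.0, -0.0]
contact_force: [-0.5, 0.3, -0.1]
opening: -0.4
gripper_force: 0.0
```

```bash
python3 - <<'E'
from h import *
print(rel([529.5,-124.8,106]),ctrl.get_obs()["contact_force"])
E
```

```text
[ -0.86105073 -59.94437209  -3.23071137] [-0.47954684  0.265181   -0.12950729]
```

Call:
servo_tool([
  [-0.001,-0.03,0,0,0,0],
  [-0.001,-0.06,0,0,0,0],
  [-0.001,-0.06,0,0,0,0],
  [-0.001,-0.06,0.015,0,0,0],
  [-0.001,-0.06,0.02,0,0,0],
  [-0.001,-0.06,0.023,0,0,0],
  [-0.001,-0.06,0.026,0,0,0],
  [-0.001,-0.06,0.028,0,0,0],
  [-0.001,-0.06,0.029,0,0,0],
  [-0.001,-0.06,0.029,0,0,0],
])

```text
time_s: 5.92
position: [530.1, -124.4, 75.9]
ee_rot: [0.1, 0.995, 0.0, 0.0]
contact_force: [-7.1, 4.7, 11.8]
opening: -0.3
gripper_force: 6.0
```

Call:
servo_tool([
  [0,0,0.001,0,0,0],
  [0,0,0.001,0,0,0],
  [0,0,-0.02,0,0,0],
  [0,0,-0.07,0,0,0],
  [-0.01,-0.05,-0.12,0,0,0],
  [-0.02,-0.1,-0.165,0,0,0],
  [-0.03,-0.15,-0.175,0,0,0],
  [-0.04,-0.2,-0.175,0,0,0],
  [-0.048,-0.236,-0.175,0,0,0],
  [-0.048,-0.236,-0.175,0,0,0],
])

```text
time_s: 7.18
position: [529.3, -368.3, 247.9]
ee_rot: [0.102, 0.995, 0.0, -0.0]
contact_force: [0.1, 0.2, 0.3]
opening: 0.5
gripper_force: 0.0
```

Call:
servo_tool([
  [0,0,0,0,0,0],
  [0,0,0,0,0,0],
  [0,0,0,0,0,0],
], fingers=0.06)

```text
time_s: 7.55
position: [530.3, -364.8, 249.7]
ee_rot: [0.099, 0.995, -0.0, 0.0]
contact_force: [0.1, -0.8, -0.5]
opening: 54.4
gripper_force: 0.0
```

```bash
python3 snap.py wrist w4
```

```text
7.6 [ 530.24 -364.95  249.63] [ 0.1  1.  -0.   0. ] [0.26 0.22 0.  ] 59.82360146829481 [-0.  0. -0.  0.  0. -0.]
```

Call:
servo_tool([
  [0.0,-0.05,0,0,0,0],
  [0.0,-0.05,0,0,0,0],
  [0.0,-0.05,0,0,0,0],
  [0.0,-0.05,0,0,0,0],
])

```text
time_s: 8.1
position: [520.5, -413.7, 249.6]
ee_rot: [0.099, 0.995, 0.0, 0.0]
contact_force: [0.6, -0.0, -0.0]
opening: 60.2
gripper_force: 0.0
```

```bash
python3 snap.py wrist w5; python3 - <<'E'
from h import *
a=[cv2.imread(f"pics/w{i}.png") for i in(4,5)]
cv2.imwrite("pics/w45.png",cv2.resize(np.hstack(a),None,fx=.7,fy=.7,interpolation=cv2.INTER_AREA))
E
```

```text
8.15 [ 520.46 -413.78  249.62] [ 0.1  1.  -0.   0. ] [0.58 0.18 0.28] 59.8585805618949 [-0.  0.  0. -0. -0. -0.]
```

View pics/w45.png

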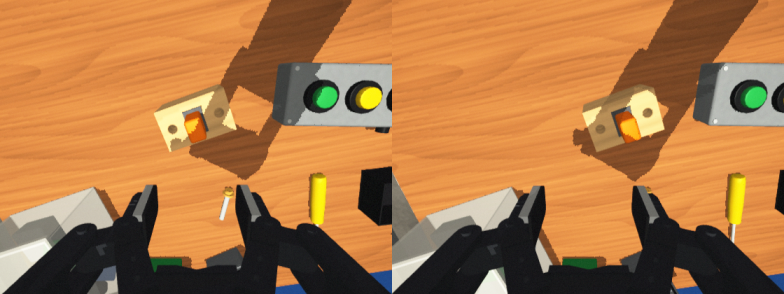

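The frames show the block with holes at about (247,184) and (313,161) in w4 full-resolution pixels, with the orange handle between them. The block is yawed relative to the tool by roughly 20°. I'll zoom in.

```bash
python3 - <<'E'
from h import *
a=cv2.imread("pics/w4.png")[110:225,210:345]; b=cv2.imread("pics/w5.png")[110:225,260:395]
cv2.imwrite("pics/z45.png",cv2.resize(np.hstack([a[:,:134],b[:,:134]]),None,fx=2.95,fy=2.95,interpolation=cv2.INTER_CUBIC))
E
```

```text
(no output)
```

View pics/z45.png

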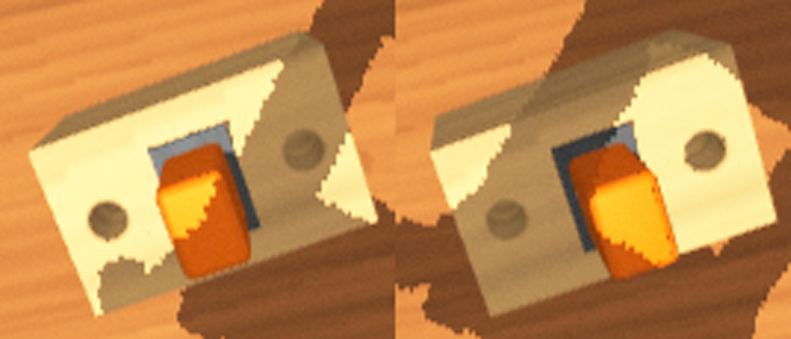

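The zoom shows the holes at zoom px (108,220), (304,150) on the left and (506,219), (705,150) on the right. The handle top is at about (208,224) on the left and (634,227) on the right.

```bash
python3 - <<'E'
from h import *
import pickle
np.set_printoptions(suppress=True,precision=2)
c4,c5=[pickle.load(open(f"pics/w{i}.pkl","rb")) for i in(4,5)]
L=lambda x,y:(210+x/2.95,110+y/2.95); Q=lambda x,y:(260+(x-395.3)/2.95,110+y/2.95)
for n,a,b,z in(("holeA",(108,220),(506,219),85),("holeB",(304,150),(705,150),85),("top",(208,224),(634,227),139),("guardTL",(150,150),(553,150),89),("guardTR",(228,123),(632,123),89),("rackL",(32,152),(433,151),85),("rackB",(98,316),(492,316),85),("rackR",(377,222),(777,222),85)):
    print(n,tri([ray(c4,*L(*a)),ray(c5,*Q(*b))]),onz(c4,*L(*a),z),onz(c5,*Q(*b),z))
print("topcam",onz(cam("top"),398.1,254,135))
E
```

```text
holeA (array([ 517.87, -397.32,   83.57]), [0.13, 0.13]) [ 517.68 -397.13   85.  ] [ 517.38 -397.3    85.  ]
holeB (array([ 508.3 , -329.55,   82.18]), [0.04, 0.04]) [ 507.72 -329.72   85.  ] [ 507.72 -330.18   85.  ]
top (array([ 514.24, -362.65,  132.6 ]), [0.46, 0.46]) [ 512.18 -362.22  139.  ] [ 512.85 -363.61  139.  ]
guardTL (array([ 497.63, -378.32,   86.31]), [0.04, 0.04]) [ 497.16 -378.06   89.  ] [ 497.16 -378.51   89.  ]
guardTR (array([ 494.3 , -352.09,   85.45]), [0.05, 0.05]) [ 493.73 -352.05   89.  ] [ 493.71 -352.63   89.  ]
rackL (array([ 491.02, -416.43,   82.64]), [0.12, 0.12]) [ 490.81 -415.94   85.  ] [ 490.51 -416.27   85.  ]
rackB (array([ 549.63, -408.21,   85.65]), [0.03, 0.03]) [ 549.82 -408.32   85.  ] [ 549.9  -408.23   85.  ]
rackR (array([ 535.41, -310.42,   87.62]), [0.04, 0.04]) [ 536.11 -310.08   85.  ] [ 536.27 -309.67   85.  ]
topcam [ 514.41 -363.69  135.  ]
```

Call:
servo_tool([
  [0.017,0.048,0,0,0,-10],
  [0.017,0.048,0.03,0,0,-19.5],
  [0.017,0.048,0.07,0,0,-19.5],
  [0.017,0.048,0.09,0,0,-19.5],
  [0.017,0.048,0.09,0,0,-19.5],
  [0.017,0.048,0.09,0,0,-19.5],
])

```text
time_s: 8.9
position: [513.6, -364.7, 161.3]
ee_rot: [-0.07, 0.998, -0.001, 0.001]
contact_force: [-0.2, -0.2, 1.2]
opening: 60.0
gripper_force: 0.0
```

```bash
python3 - <<'E'
from h import *
print(rel([513,-363.3,102]), R.from_quat(ctrl.get_obs()["ee_rot"]).as_matrix().round(3))
E
```

```text
[ 0.5170627   1.59739937 59.29904679] [[-0.99  -0.14   0.002]
 [-0.14   0.99  -0.002]
 [-0.002 -0.002 -1.   ]]
```

Call:
servo_tool([
  [0,0.001,0.03,0,0,0],
  [0,0.001,0.05,0,0,0],
  [0,0.001,0.058,0,0,0],
  [0,0.001,0.058,0,0,0],
  [0,0.001,0.058,0,0,0],
])

```text
time_s: 9.52
position: [513.3, -363.7, 102.6]
ee_rot: [-0.07, 0.998, -0.001, 0.001]
contact_force: [0.4, -0.5, 0.0]
opening: 59.9
gripper_force: 0.0
```

Call:
servo_tool([
  [0,0,0,0,0,0],
  [0,0,0,0,0,0],
  [0,0,0,0,0,0],
  [0,0,0,0,0,0],
  [0,0,0,0,0,0],
  [0,0,0,0,0,0],
], fingers=0, newtons=50)

```text
time_s: 10.28
position: [513.0, -363.3, 101.8]
ee_rot: [-0.07, 0.998, -0.0, 0.0]
contact_force: [0.2, 1.7, 4.8]
opening: 19.8
gripper_force: 49.2
```

Call:
servo_tool([
  [0,0,-0.01,0,0,0],
  [0,0,-0.03,0,0,0],
  [0,0,-0.06,0,0,0],
  [0,0,-0.1,0,0,0],
  [0,0,-0.15,0,0,0],
  [0,0,-0.19,0,0,0],
  [0,0,-0.22,0,0,0],
  [0,0,-0.22,0,0,0],
  [0,0,-0.22,0,0,0],
])

```text
time_s: 11.4
position: [512.5, -363.1, 319.8]
ee_rot: [-0.07, 0.998, 0.001, -0.001]
contact_force: [0.4, -0.1, -1.6]
opening: 19.7
gripper_force: 49.1
```

```bash
python3 snap.py wrist w6; python3 - <<'E'
from h import *
o=ctrl.get_obs(); print(rel([564.7,237.3,322]),o["joint_positions"],o["opening"],o["gripper_force"])
E
```

```text
11.45 [ 512.44 -363.06  319.14] [-0.07  1.    0.   -0.  ] [ 0.46 -0.24 -2.18] 19.72025280940202 [-0.    0.01  0.01 -0.    0.   -0.  ]
[-135.49118629  587.20552616   -1.70515986] [-6.75215561e-01  3.59785689e-01  8.76056213e-01  5.71680414e-05
  1.90912610e+00 -2.38594722e+00] 19.72025280940202 49.06246304512024
```

View pics/w6.png

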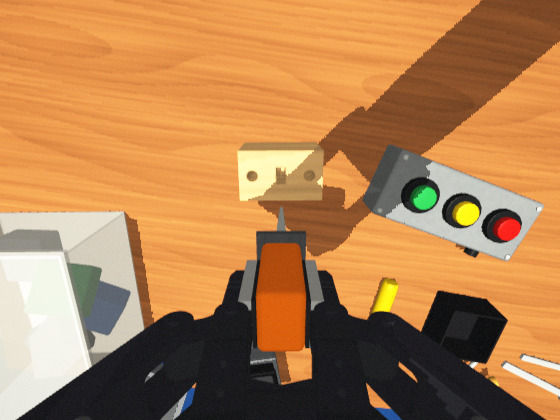

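The gauge is out of its block, hanging between the pads, blade tip near (282,208).

Call:
servo_tool([
  [-0.006,0.025,0,0,0,0],
  [-0.016,0.07,0,0,0,0],
  [-0.028,0.12,0,0,0,0],
  [-0.04,0.17,0,0,0,0],
  [-0.051,0.22,0,0,0,0],
  [-0.063,0.27,0,0,0,0],
  [-0.075,0.32,0,0,0,0],
  [-0.086,0.37,0,0,0,0],
])

```text
time_s: 12.45
position: [545.8, 16.8, 319.4]
ee_rot: [-0.07, 0.998, 0.0, -0.001]
contact_force: [-0.1, -0.3, -1.2]
opening: 19.5
gripper_force: 49.1
```

Call:
servo_tool([
  [-0.012,0.05,0,0,0,5],
  [-0.023,0.1,0,0,0,10],
  [-0.034,0.145,0,0,0,15],
  [-0.043,0.185,0,0,0,20],
  [-0.049,0.21,0,0,0,20],
  [-0.05,0.217,0,0,0,20],
  [-0.05,0.217,0,0,0,20],
  [-0.05,0.217,0,0,0,20],
])

```text
time_s: 13.45
position: [565.6, 235.8, 321.2]
ee_rot: [0.105, 0.994, -0.0, -0.0]
contact_force: [-1.1, -0.5, -1.0]
opening: 19.1
gripper_force: 49.2
```

```bash
python3 snap.py wrist w7; cat > tip.py <<'E'
import sys,pickle
from h import *
np.set_printoptions(suppress=True,precision=2)
n=sys.argv[1]; c=pickle.load(open(f"pics/{n}.pkl","rb")); im=cv2.imread(f"pics/{n}.png"); g=cv2.cvtColor(im,cv2.COLOR_BGR2GRAY)
for r in range(196,236,4): print(r,g[r,262:302].tolist())
o=ctrl.get_obs(); M=R.from_quat(o["ee_rot"]).as_matrix()
print("exp tip",proj(c,o["position"]+M[:,2]*89)); print("rel",rel([564.7,237.3,300]),"yaw y",np.degrees(np.arctan2(M[1,1],M[0,1])),o["contact_force"])
E
python3 tip.py w7
```

```text
13.5 [565.65 235.87 321.41] [ 0.11  0.99 -0.    0.  ] [ 0.1  -0.02  0.02] 19.54337247160255 [ 0. -0. -0.  0. -0.  0.]
196 [255, 255, 254, 255, 255, 255, 255, 254, 255, 255, 254, 255, 255, 255, 251, 238, 237, 239, 235, 87, 59, 58, 72, 124, 155, 159, 156, 163, 176, 179, 176, 174, 174, 172, 174, 176, 178, 177, 176, 177]
200 [254, 254, 254, 255, 247, 244, 254, 254, 254, 254, 254, 255, 255, 255, 252, 238, 237, 218, 161, 77, 55, 59, 68, 128, 154, 159, 158, 162, 177, 176, 175, 176, 172, 171, 172, 174, 178, 177, 175, 177]
204 [176, 176, 176, 178, 180, 178, 174, 179, 176, 181, 174, 243, 254, 250, 181, 159, 153, 161, 152, 166, 169, 167, 155, 133, 157, 157, 157, 162, 181, 176, 177, 170, 172, 173, 174, 173, 178, 181, 175, 178]
208 [174, 178, 175, 178, 177, 177, 175, 178, 176, 178, 174, 179, 179, 181, 170, 160, 154, 152, 125, 123, 126, 138, 136, 133, 157, 155, 155, 161, 177, 177, 177, 173, 173, 172, 177, 175, 175, 175, 174, 174]
212 [175, 177, 175, 176, 176, 176, 178, 175, 177, 177, 177, 177, 178, 180, 173, 158, 156, 128, 121, 123, 123, 133, 143, 131, 157, 153, 156, 162, 171, 176, 176, 171, 173, 
[... 409 characters left out ...]
 173, 175, 177, 177, 178, 177, 178]
224 [175, 177, 176, 176, 179, 180, 177, 175, 177, 180, 178, 175, 183, 180, 177, 124, 124, 122, 118, 121, 125, 122, 123, 86, 158, 155, 155, 162, 164, 178, 176, 173, 172, 176, 178, 179, 182, 178, 177, 174]
228 [173, 175, 176, 177, 179, 178, 176, 180, 179, 177, 174, 178, 179, 177, 165, 124, 121, 123, 127, 120, 120, 121, 123, 121, 159, 156, 156, 160, 174, 177, 174, 177, 172, 175, 178, 179, 177, 181, 177, 179]
232 [55, 54, 52, 52, 56, 55, 50, 51, 45, 49, 48, 51, 45, 48, 50, 50, 54, 49, 54, 53, 53, 50, 50, 51, 47, 50, 49, 50, 45, 50, 51, 51, 49, 48, 49, 49, 47, 50, 51, 47]
exp tip [281.97 216.51]
rel [ 1.23  1.2  21.41] yaw y 77.9414709251661 [ 0.1  -0.02  0.02]
```

Call:
servo_tool([
  [0.001,0.0015,0.005,0,0,0],
  [0.001,0.0015,0.02,0,0,0],
  [0.001,0.0015,0.035,0,0,0],
  [0.001,0.0015,0.044,0,0,0],
  [0.001,0.0015,0.047,0,0,0],
  [0.001,0.0015,0.047,0,0,0],
  [0.001,0.0015,0.047,0,0,0],
])

```text
time_s: 14.38
position: [565.0, 238.7, 275.0]
ee_rot: [0.104, 0.995, 0.0, 0.001]
contact_force: [0.3, 0.0, -1.4]
opening: 19.5
gripper_force: 49.3
```

```bash
python3 snap.py wrist w8; python3 tip.py w8; python3 - <<'E'
from h import *
cv2.imwrite("pics/w8z.png",cv2.resize(cv2.imread("pics/w8.png")[130:250,205:355],None,fx=5,fy=5,interpolation=cv2.INTER_CUBIC))
E
```

```text
14.425 [565.03 238.73 274.96] [0.1  0.99 0.   0.  ] [ 0.4  -0.52 -1.17] 19.749459278954173 [-0. -0.  0.  0. -0. -0.]
196 [254, 254, 254, 254, 254, 254, 254, 254, 254, 253, 164, 228, 229, 232, 241, 126, 81, 58, 53, 56, 76, 244, 241, 239, 240, 244, 253, 254, 253, 240, 171, 160, 160, 163, 162, 164, 165, 166, 161, 163]
200 [254, 253, 254, 254, 254, 254, 254, 254, 254, 252, 232, 231, 228, 231, 242, 127, 83, 56, 46, 53, 75, 151, 145, 147, 148, 152, 165, 166, 164, 161, 162, 159, 158, 159, 161, 162, 165, 167, 163, 163]
204 [253, 253, 253, 254, 254, 254, 254, 254, 254, 252, 232, 230, 229, 232, 241, 127, 81, 53, 52, 53, 76, 148, 146, 145, 145, 147, 161, 164, 164, 165, 161, 162, 158, 160, 165, 163, 161, 168, 162, 165]
208 [253, 253, 253, 253, 253, 253, 254, 254, 254, 254, 167, 226, 226, 230, 165, 111, 81, 67, 109, 111, 110, 149, 146, 147, 148, 151, 164, 164, 165, 162, 159, 159, 160, 161, 164, 164, 162, 164, 162, 164]
212 [253, 253, 253, 254, 253, 253, 254, 254, 254, 242, 155, 145, 143, 145, 153, 125, 84, 94, 111, 108, 110, 119, 146, 142, 147, 150, 165, 164, 165, 163, 160, 162, 160, 161, 165, 16
[... 402 characters left out ...]
 162, 165, 167, 162, 161, 166]
224 [165, 163, 162, 160, 163, 165, 169, 165, 167, 168, 155, 146, 145, 145, 152, 127, 112, 113, 111, 113, 110, 115, 114, 140, 150, 149, 166, 167, 163, 162, 156, 157, 163, 160, 163, 164, 165, 163, 161, 164]
228 [164, 163, 166, 166, 164, 163, 164, 167, 165, 165, 152, 145, 144, 146, 141, 113, 112, 113, 110, 111, 110, 111, 109, 122, 145, 149, 169, 166, 165, 163, 161, 163, 159, 164, 160, 163, 165, 163, 163, 162]
232 [50, 49, 47, 47, 42, 47, 47, 45, 45, 45, 49, 45, 44, 48, 40, 47, 46, 44, 48, 44, 46, 46, 40, 46, 47, 44, 45, 42, 44, 47, 45, 48, 43, 47, 46, 45, 46, 44, 45, 41]
exp tip [281.91 216.33]
rel [ -0.    -1.45 -25.04] yaw y 78.02108241932012 [ 0.4  -0.52 -1.17]
```

View pics/w8z.png

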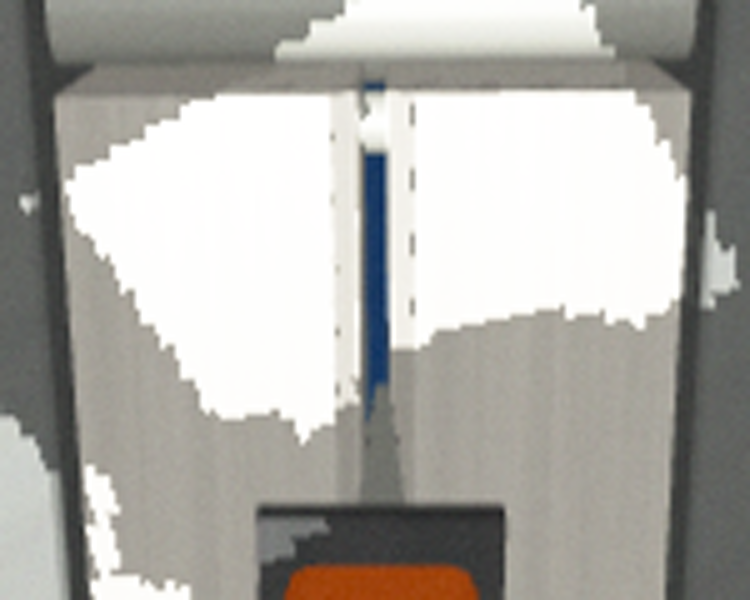

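Call:
servo_tool([
  [0,-0.0012,0,0,0,0],
  [0,-0.0012,0.004,0,0,0],
  [0,-0.0012,0.008,0,0,0],
  [0,-0.0012,0.012,0,0,0],
  [0,-0.0012,0.016,0,0,0],
  [0,-0.0012,0.02,0,0,0],
  [0,-0.0012,0.024,0,0,0],
  [0,-0.0012,0.026,0,0,0],
  [0,-0.0012,0.026,0,0,0],
])

```text
time_s: 15.55
position: [564.6, 237.5, 248.2]
ee_rot: [0.104, 0.995, -0.0, -0.0]
contact_force: [-0.0, -0.4, -0.9]
opening: 19.7
gripper_force: 49.3
```

```bash
python3 snap.py wrist w9; python3 tip.py w9 | sed -n '2,20p'
```

```text
15.6 [564.62 237.48 248.37] [0.1  0.99 0.   0.  ] [ 0.26  0.76 -0.83] 19.550091739782868 [-0. -0. -0.  0. -0. -0.]
200 [253, 253, 253, 253, 253, 253, 254, 254, 254, 254, 249, 231, 228, 227, 229, 232, 215, 94, 54, 55, 53, 52, 102, 246, 240, 240, 238, 219, 196, 253, 253, 253, 253, 253, 252, 234, 232, 234, 234, 234]
204 [253, 253, 253, 253, 253, 253, 254, 254, 254, 254, 252, 231, 228, 229, 229, 232, 218, 94, 55, 50, 49, 54, 103, 224, 204, 206, 205, 208, 195, 235, 236, 167, 162, 160, 155, 156, 159, 159, 159, 159]
208 [253, 253, 253, 253, 253, 253, 254, 254, 253, 241, 232, 155, 144, 143, 142, 151, 133, 110, 113, 112, 106, 56, 101, 150, 145, 146, 144, 145, 153, 160, 165, 164, 161, 161, 155, 155, 159, 157, 159, 161]
212 [253, 253, 253, 253, 253, 253, 253, 253, 253, 253, 181, 144, 145, 146, 144, 150, 129, 98, 109, 109, 106, 82, 107, 152, 144, 144, 144, 148, 154, 161, 161, 163, 161, 161, 156, 158, 159, 157, 160, 159]
216 [253, 252, 253, 253, 253, 253, 253, 253, 253, 239, 230, 154, 143, 145, 143, 149, 133, 111, 105, 113, 114, 106, 105, 153, 144, 144, 141, 147, 153, 165, 161, 162, 159, 160, 158
[... 201 characters left out ...]
 155, 156, 156, 161, 163, 161]
224 [168, 165, 159, 161, 162, 163, 162, 164, 165, 164, 167, 146, 143, 142, 146, 113, 109, 111, 113, 107, 112, 111, 110, 139, 145, 142, 141, 149, 150, 165, 160, 164, 157, 160, 158, 158, 157, 158, 162, 160]
228 [177, 161, 163, 166, 159, 161, 161, 164, 164, 164, 165, 146, 145, 143, 137, 111, 110, 106, 112, 110, 112, 107, 111, 122, 142, 148, 140, 145, 150, 163, 163, 160, 159, 160, 159, 159, 159, 160, 160, 160]
232 [41, 46, 41, 41, 42, 43, 45, 43, 45, 42, 44, 44, 46, 42, 47, 46, 46, 46, 48, 44, 47, 43, 45, 41, 46, 44, 42, 43, 42, 44, 43, 43, 45, 41, 42, 43, 40, 44, 43, 40]
exp tip [281.94 216.55]
rel [ -0.12  -0.15 -51.63] yaw y 78.01891293245147 [ 0.26  0.76 -0.83]
```

Call:
servo_tool([
  [0,0.0005,0,0,0,0],
  [0,0.0005,0.003,0,0,0],
  [0,0.0005,0.006,0,0,0],
  [0,0.0005,0.009,0,0,0],
  [0,0.0005,0.011,0,0,0],
  [0,0.0005,0.011,0,0,0],
])

```text
time_s: 16.35
position: [564.6, 238.0, 237.1]
ee_rot: [0.104, 0.995, -0.0, -0.0]
contact_force: [-0.0, -0.3, -0.7]
opening: 19.7
gripper_force: 49.3
```

Call:
servo_tool([
  [0,0,0.001,0,0,0],
  [0,0,0.002,0,0,0],
  [0,0,0.002,0,0,0],
])

```text
time_s: 16.73
position: [564.7, 237.9, 235.2]
ee_rot: [0.104, 0.995, 0.0, -0.0]
contact_force: [0.9, -0.1, -0.8]
opening: 19.4
gripper_force: 49.3
```

Call:
servo_tool([
  [0,0,0.001,0,0,0],
  [0,0,0.002,0,0,0],
  [0,0,0.002,0,0,0],
])

```text
time_s: 17.1
position: [564.7, 238.0, 233.2]
ee_rot: [0.104, 0.995, -0.0, -0.0]
contact_force: [-0.2, 0.2, -1.6]
opening: 19.6
gripper_force: 49.3
```

Call:
servo_tool([
  [0,0,0.001,0,0,0],
  [0,0,0.001,0,0,0],
])

```text
time_s: 17.35
position: [564.7, 238.0, 232.2]
ee_rot: [0.104, 0.995, -0.0, -0.0]
contact_force: [0.1, 0.3, -1.1]
opening: 19.7
gripper_force: 49.3
```

Call:
servo_tool([
  [0,0,0.001,0,0,0],
  [0,0,0.001,0,0,0],
])

```text
time_s: 17.6
position: [564.7, 237.9, 231.2]
ee_rot: [0.104, 0.995, 0.0, -0.0]
contact_force: [-0.1, 0.5, -1.6]
opening: 19.3
gripper_force: 49.3
```

Call:
servo_tool([
  [0,0,0.001,0,0,0],
  [0,0,0.001,0,0,0],
])

```text
time_s: 17.85
position: [564.7, 238.0, 230.2]
ee_rot: [0.104, 0.995, -0.0, -0.0]
contact_force: [-0.4, -0.0, -0.9]
opening: 19.4
gripper_force: 49.3
```

Call:
servo_tool([
  [0,0,0.001,0,0,0],
  [0,0,0.001,0,0,0],
])

```text
time_s: 18.1
position: [564.7, 238.0, 229.2]
ee_rot: [0.104, 0.995, 0.0, -0.0]
contact_force: [-0.5, 0.1, -1.8]
opening: 19.4
gripper_force: 49.3
```

Call:
servo_tool([
  [0,0,0.0005,0,0,0],
  [0,0,0.001,0,0,0],
  [0,0,0.001,0,0,0],
])

```text
time_s: 18.48
position: [564.7, 237.9, 228.2]
ee_rot: [0.104, 0.995, 0.0, -0.0]
contact_force: [0.3, -0.6, -1.1]
opening: 19.3
gripper_force: 49.2
```

Call:
servo_tool([
  [0,0,0.001,0,0,0],
  [0,0,0.001,0,0,0],
])

```text
time_s: 18.73
position: [564.7, 237.9, 227.2]
ee_rot: [0.104, 0.995, -0.0, -0.0]
contact_force: [0.2, -0.2, -1.4]
opening: 19.6
gripper_force: 49.3
```

Call:
servo_tool([
  [0,0,0.001,0,0,0],
  [0,0,0.001,0,0,0],
])

```text
time_s: 18.98
position: [564.7, 237.9, 226.3]
ee_rot: [0.104, 0.995, 0.0, 0.0]
contact_force: [0.3, -0.2, -1.4]
opening: 19.5
gripper_force: 49.3
```

Call:
servo_tool([
  [0,0,0.001,0,0,0],
  [0,0,0.001,0,0,0],
])

```text
time_s: 19.23
position: [564.8, 237.9, 225.5]
ee_rot: [0.104, 0.995, 0.0, 0.0]
contact_force: [0.2, -0.1, 0.5]
opening: 19.5
gripper_force: 49.5
```

Call:
servo_tool([
  [0,0,0.001,0,0,0],
  [0,0,0.001,0,0,0],
])

```text
time_s: 19.48
position: [564.9, 237.9, 224.8]
ee_rot: [0.104, 0.995, 0.0, 0.0]
contact_force: [-0.5, -1.4, 1.6]
opening: 19.4
gripper_force: 49.8
```

Call:
servo_tool([
  [0,0,0.0005,0,0,0],
  [0,0,0.0005,0,0,0],
  [0,0,0.0005,0,0,0],
])

```text
time_s: 19.85
position: [564.9, 238.0, 224.4]
ee_rot: [0.104, 0.995, 0.0, 0.0]
contact_force: [-0.1, -1.1, 5.1]
opening: 19.3
gripper_force: 50.1
```

```bash
python3 - <<'E'
from h import *
F=[]
for i in range(12):
    optics.snapshot("wrist"); o=ctrl.get_obs(); F.append(np.r_[o["contact_force"],o["wrist_torque"]*10,o["position"]])
print(np.mean(F,0).round(2),np.std(F,0).round(2))
E
```

```text
[-4.1000e-01 -1.6700e+00  5.1700e+00 -3.7400e+00  1.3300e+00  2.7000e-01
  5.6487e+02  2.3794e+02  2.2441e+02] [0.52 0.38 0.43 0.24 0.35 0.39 0.01 0.01 0.01]
```

Call:
servo_tool([
  [0,-0.0002,0.0002,0,0,0],
  [0,-0.0002,0.0003,0,0,0],
  [0,-0.0002,0.0003,0,0,0],
  [0,-0.0002,0.0003,0,0,0],
])

```text
time_s: 20.95
position: [564.8, 237.9, 224.3]
ee_rot: [0.104, 0.995, 0.0, 0.001]
contact_force: [0.3, -1.3, 6.1]
opening: 19.5
gripper_force: 50.2
```

```bash
python3 - <<'E'
from h import *
import pickle
F=[]
for i in range(10):
    c=cam("wrist"); im=optics.snapshot("wrist"); o=ctrl.get_obs(); F.append(np.r_[o["contact_force"],o["wrist_torque"]*10,o["position"]])
print(np.mean(F,0).round(2),o["time_s"],o["gripper_force"],o["opening"])
g=cv2.cvtColor(im,cv2.COLOR_BGR2GRAY)
for r in(150,165,180,195,205,212,220): print(r,g[r,266:300].tolist())
p=[proj(c,np.array([564.7,237.3,171])+d*np.array([-.978,.207,0])) for d in(20,)]; print(p)
E
```

```text
[-5.6000e-01 -8.9000e-01  6.0100e+00 -2.4800e+00  1.5000e+00  3.9000e-01
  5.6487e+02  2.3790e+02  2.2430e+02] 21.45 50.173954367637634 19.570509067641567
150 [185, 189, 187, 186, 184, 185, 185, 186, 182, 183, 186, 182, 183, 185, 184, 184, 183, 181, 182, 185, 182, 184, 182, 181, 182, 186, 180, 180, 179, 180, 182, 181, 181, 180]
165 [254, 254, 254, 252, 234, 227, 230, 228, 230, 232, 238, 168, 155, 246, 253, 253, 253, 254, 243, 238, 240, 239, 237, 241, 162, 252, 254, 254, 254, 254, 254, 253, 253, 253]
180 [254, 254, 254, 254, 243, 229, 229, 228, 229, 233, 227, 119, 76, 55, 52, 51, 52, 87, 206, 239, 239, 240, 237, 241, 162, 244, 253, 254, 253, 253, 253, 253, 253, 253]
195 [254, 254, 254, 254, 248, 229, 228, 227, 227, 230, 239, 125, 90, 55, 50, 51, 52, 77, 213, 239, 238, 238, 238, 219, 157, 252, 253, 253, 253, 253, 253, 252, 252, 252]
205 [253, 253, 253, 253, 252, 230, 227, 229, 226, 228, 240, 171, 96, 55, 51, 55, 50, 75, 209, 237, 240, 238, 238, 239, 241, 253, 253, 253, 253, 252, 252, 252, 252, 251]
212 [253, 253, 253, 253, 251, 230, 227, 226, 225, 229, 230, 167, 110, 103, 110, 107, 107, 95, 122, 145, 146, 142, 144, 146, 150, 161, 160, 160, 160, 158, 157, 155, 157, 153]
220 [179, 163, 159, 161, 165, 148, 141, 146, 142, 147, 148, 130, 112, 110, 110, 107, 105, 104, 118, 142, 142, 145, 140, 145, 149, 162, 158, 161, 158, 159, 157, 154, 158, 158]
[array([280.99493024, 205.44363167])]
```

```bash
python3 -c "
from plant import ticket
print(ticket.hand_in())"
```

```text
the job is handed in; nothing more can be done
None
```

I pressed and released red, then yellow, left green alone, and handed the job in at about 21.5 s still holding the gauge by its handle. The blade sits near the middle of the gap, pushed in with about 7 N and seeming to touch both halves, with no sign of them being forced apart.

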